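Clear the air purifier's outlet and set it to speed two

TASK

The notebook left on top of the air purifier is covering its outlet: take it off and set it down squarely on top of the pile of two matching notebooks on the desk, so that the three make one neat, aligned pile. Then turn the purifier's selector from off to the two-dot setting, and let go. Leave the mug, calculator and pen pot where they are.

Things in the scene. Friction and masses are not known exactly. Their poses are not given: they have to be found in the camera images.
- purifier: desktop air purifier standing firmly on the desk (does not shift): white and grey rounded box, 190 deep (its x) x 310 wide (its y) x 180 mm high, flat top. Origin at the centre of its underside, z up. On top: the louvred outlet (168 wide, 136 deep, centred at y = +34 mm) and the selector (axis at x = 0, y = -106 mm)
- outlet (a point): centre of the outlet louvres, on the purifier's top, 180 mm above the desk; axes as the purifier's
- book: the notebook that lies flat on the outlet: slim hardback notebook, plain taupe covers, white page edges, black closing band across one end; 150 long (its x) x 66 wide (its y) x 14 mm thick, 0.08 to 0.17 kg. Origin at the centre of its underside, z up
- book_mid: upper notebook of the pile, lying squarely on book_low: slim hardback notebook, plain taupe covers, white page edges, black closing band across one end; 150 long (its x) x 66 wide (its y) x 14 mm thick, 0.08 to 0.17 kg. Origin at the centre of its underside, z up
- book_low: lower notebook of the pile, lying flat on the desk: slim hardback notebook, plain taupe covers, white page edges, black closing band across one end; 150 long (its x) x 66 wide (its y) x 14 mm thick, 0.08 to 0.17 kg. Origin at the centre of its underside, z up
- selector (a joint): angle of the selector (rad): 0 = off (ring mark), growing clockwise seen from above. It clicks into a detent every 0.698 rad (40 degrees): one dot 0.698, two dots 1.396, three dots 2.094, where it ends at a stop. Turning it over a click takes up to about 0.09 N m; let go, it springs into the nearest detent
- selector_grip (a point): point on the selector's upright axis, 30 mm above the purifier's top, where the fingertips (19 mm past this point) just clear the skirt. The selector is grey plastic: a round skirt 60 mm across and 8 mm high, on it an upright bar grip 58 long x 15 wide, its top 36 mm above the purifier's top. This frame turns with the selector: x along the bar towards the end with the white pointer line, z up
- two_dots (a point): the middle of the two-dot mark printed on the purifier's top, 41 mm from the selector's axis; the pointer line points at it when the selector is at two dots. Marks in clockwise order: ring (off), one dot, two dots, three dots
- mug: bystander: white ceramic mug, 82 mm across, 95 mm high; origin at the centre of its underside, handle at +y
- calculator: bystander: desk calculator, 140 x 72 x 18 mm; origin at the centre of its underside
- pen_pot: bystander: white pen pot, 72 mm across, 95 mm high, pens up to about 185 mm; origin at the centre of its underside
Mind the look-alikes: they are no part of the job. What is shaped like the book but orange, red or turquoise is not meant.

How it is judged:
By the outcome, as a careful person would: the job done as asked, in the order asked, and still so for the second after the job is handed in, with the robot touching nothing.
It also fails if it takes over 64 s, if anything falls off the work surface, if the arm or the gripper's body presses on something with over 40 N, if the wrist force passes 120 N, or if a joint passes its speed limit or range.

ROBOT

A 7-joint arm with a two-finger parallel gripper is mounted at the origin on the work surface. World frame = base frame: x ahead of the robot, y to its left, z up, the work surface at z = 0. Lengths are in m, angles in rad, forces in N, time in s.
With the tool pointing down it reaches from about 0.425 to 0.875 m from the base axis. Payload 9.9 kg.
Tool frame: the origin (TCP) lies at the very end of the fingers, on their centre line; the grasp point (between the pads) lies 19 mm behind it; y points along the fingers, x is the direction in which the jaws open and shut, and the axes are right-handed (so a half turn about y gives the same grasp; the last joint's range is limited). The gripper opens to 85 mm and grips with 20 to 120 N. Pads are 22 mm wide; open, the fingers measure 114 mm over their backs; the gripper's body (76 mm by 85 mm) begins 54 mm behind the grasp point. The pads swing forward as they close: fully open they stand 13 mm farther back than shut.
Start: joints at [1.102, 0.576, 0.025, 1.437, -0.015, 1.129, -0.057], TCP at [0.253, -0.626, 0.231] pointing down, gripper open.
Joint ranges: [-2.76, 2.76], [-0.34, 2.15], [-1.52, 1.57], [0.19, 2.46], [-1.09, 4.23], [0.17, 1.99], [-2.82, 2.82]. Speed limits (rad/s): [2.22, 2.22, 3.01, 3.01, 3.14, 3.14, 3.14].

INTERFACE

Orientations are given as a rotation vector (axis times angle).
In Python, from station import r gives the robot as it stands.
- The arm moves only by the tool carry_out, never from a script. Its argument "motion" is a list of rows, each an object of numbers: "tx", "ty", "tz": the shift along the tool's x, y, z in mm; "twist": the turn about the tool's y in degrees. A call has exactly 8 rows; each row is the pose to reach, as a shift and turn from the pose commanded when the call began, along the tool's axes at that moment; what a row does not reach only later rows make up. A row lasts 1/8 s, in which the tool goes at most 62.5 mm and 10.7 degrees, less where a joint would pass 70% of its speed; a pose out of reach is approached as far as the arm can. A call with a gripper value outside its range is refused whole. "jaw" is the closure in counts, from 0 (fully open) to 255 (shut), set as the call begins (left out, the last holds). The fingers move at their own pace and stop on an object; the grip force is fixed at half the most. Time passes only in rows, so rows that repeat a pose let the fingers close, or fill a call up. It gives the time, the measured TCP pose, the force and the opening at its end, in the units of the state.
- r.sense(): the state, without advancing time (a new reading comes with each control period).
- r.camera(name): name is "side" or "top"; returns the picture (480x640x3 uint8, blue, green, red); there is no depth.
- r.calibration(name): a dict with "fx", "fy", "cx", "cy" (pixels), "rvec" (rotation vector, rad) and "tvec" (3), from world to camera coordinates, as OpenCV has them. Camera axes: x right, y down, z forward; pixel columns grow to the right and rows downward; lengths in m; the calibration is good to about 2 mm. A picture is of the moment at which its call begins. calibration takes no time and is no camera call.
- r.hand_in(): hands the job in, once; it reports no verdict.
Trained networks look in the newest picture that a camera, given by its name, has taken for a name from the list of things; names that differ only in an ending like _2 or _b are one class to them, and where a whole thing is asked for, a point or a joint stands for the part that bears it (a point fixed in the world has none). Each returns a list of dicts, best first, with "p" (0 to 1); they miss things now and then, are a little off and sometimes report something else, mostly with a low value. They report only what shows in the picture. A call takes as long as a camera call. They do not tell look-alikes from the thing itself.
- r.search_frame(camera, target): "point" ([x, y, z] in m, in the coordinates of the camera as it stood for that picture, good to about 4 mm: the middle of the surface that is visible of it).
- r.cut_out(camera, target): "pixels" (480x640 bool, what is visible of it).
- r.place_of(camera, target): "point" ([x, y, z] in m, in the coordinates of the camera as it stood for that picture, good to about 4 mm: a listed point, or the origin of a listed thing).
The state is a dict: "t": time; "joint_pos": joint angles; "qd": joint speeds; "tau": joint torques, N m; "tcp_pos": TCP position; "tool_rot": TCP orientation; "ft_force": force on the tool from outside, world axes, zero at the start; "torque": the same for the moment, N m; "finger_gap": finger opening in m.
Only numpy, scipy, OpenCV 4.12 (cv2) and the standard library are available. Lean on these libraries where they do the work, as an engineer would, in place of code of your own. Each camera call takes 0.05 s, during which the arm holds its last target. There are 200 camera calls.

## Working session

There is one attempt and no reset: what is moved stays moved. The work goes in short steps, Python scripts to look and compute and a tool call to move; the robot and the scene stay as the last step left them, time stands still between calls to the robot, and variables do not carry over. Pictures are saved under pics/ and viewed, about 8 in all and at most 12, crops included, and the job is handed in when it is done.

Besides the shell and the picture viewer there is one more tool, called after "Request:" by a JSON object that holds its "op" and its "data", one argument or row to a line. carry_out: Moves the arm, as the interface text tells. Its arguments: {"type":"object","properties":{"motion":{"type":"array","items":{"type":"object","properties":{"tx":{"type":"number"},"ty":{"type":"number"},"tz":{"type":"number"},"twist":{"type":"number"}}}},"jaw":{"type":"number"}},"required":["motion"]}

```bash
mkdir -p pics
cat > h.py <<'E'
import numpy as np, cv2
from station import r
def cam(n):
    c=r.calibration(n); R=cv2.Rodrigues(np.array(c['rvec'],float))[0]; return c,R,np.array(c['tvec'],float)
def w(n,p):
    c,R,t=cam(n); return R.T@(np.array(p)-t)
def px2w(n,uv,z):
    c,R,t=cam(n); d=R.T@np.array([(uv[0]-c['cx'])/c['fx'],(uv[1]-c['cy'])/c['fy'],1]); o=-R.T@t
    return o+d*(z-o[2])/d[2]
def w2px(n,p):
    c,R,t=cam(n); q=R@np.array(p)+t; return np.array([c['fx']*q[0]/q[2]+c['cx'],c['fy']*q[1]/q[2]+c['cy']])
E
python3 - <<'E'
from h import *
np.set_printoptions(precision=4,suppress=True)
for n in ['top','side']:
    im=r.camera(n); cv2.imwrite(f'pics/{n}0.png',im)
    for t in ['purifier','outlet','book','book_mid','selector_grip','two_dots','mug','calculator','pen_pot']:
        print(n,t,[(w(n,d['point']),round(d['p'],2)) for d in r.place_of(n,t)[:4]])
s=r.sense(); print(s)
print(cv2.Rodrigues(np.array(s['tool_rot']))[0])
E
```

```text
top purifier [(array([0.5218, 0.1169, 0.2118]), 0.51)]
top outlet [(array([0.5348, 0.2562, 0.1782]), 0.56)]
top book [(array([0.5442, 0.2721, 0.1809]), 0.97), (array([ 0.526 , -0.0844, -0.0025]), 0.96), (array([ 0.6786,  0.481 , -0.0067]), 0.91), (array([ 0.3122,  0.3704, -0.0018]), 0.82)]
top book_mid [(array([ 0.4891, -0.269 ,  0.0155]), 0.64), (array([ 0.779 , -0.0038, -0.0006]), 0.49), (array([0.489 , 0.132 , 0.1772]), 0.3)]
top selector_grip [(array([0.5245, 0.1155, 0.2109]), 0.91)]
top two_dots [(array([0.487 , 0.1308, 0.1796]), 0.94)]
top mug [(array([ 0.7822, -0.004 , -0.0016]), 0.63)]
top calculator [(array([ 0.7444, -0.2445, -0.0004]), 0.68)]
top pen_pot [(array([ 0.7436,  0.2159, -0.    ]), 0.68), (array([0.5233, 0.116 , 0.2128]), 0.4)]
side purifier []
side outlet [(array([0.5372, 0.2524, 0.1778]), 0.9)]
side book [(array([0.3153, 0.3732, 0.0021]), 0.79), (array([0.5432, 0.2697, 0.1764]), 0.69), (array([ 0.6765,  0.4894, -0.0007]), 0.61)]
side book_mid [(array([ 0.4893, -0.2685,  0.0138]), 0.76)]
side selector_grip [(array([0.5263, 0.1119, 0.2112]), 0.97), (array([ 0.4854
[... 211 characters left out ...]
445, 0.2719, 0.1788]), 0.3)]
side pen_pot [(array([ 0.7426,  0.2164, -0.0005]), 0.88), (array([0.5246, 0.111 , 0.2088]), 0.19)]
{'t': 1.0, 'joint_pos': array([ 1.1022,  0.5757,  0.0249,  1.4371, -0.015 ,  1.129 , -0.0565]), 'qd': array([-0.0012,  0.001 ,  0.0014,  0.0004,  0.0004, -0.0002, -0.0001]), 'tau': array([ -0.0003, -76.5504,   2.2488, -28.6299,   0.0154,   0.0031,
        -0.    ]), 'tcp_pos': array([ 0.2533, -0.6257,  0.2313]), 'tool_rot': array([-1.367 ,  0.9213, -0.9212]), 'ft_force': array([-0.3403, -0.266 ,  0.0639]), 'torque': array([ 0.0209, -0.0097,  0.0334]), 'finger_gap': 0.08550963304008585}
[[ 0.3753 -0.0001  0.9269]
 [-0.9269  0.      0.3753]
 [-0.     -1.     -0.    ]]
```

View pics/top0.png

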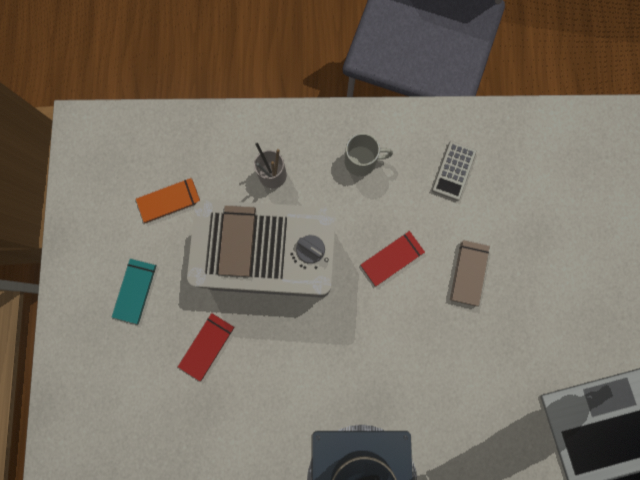

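View pics/side0.png

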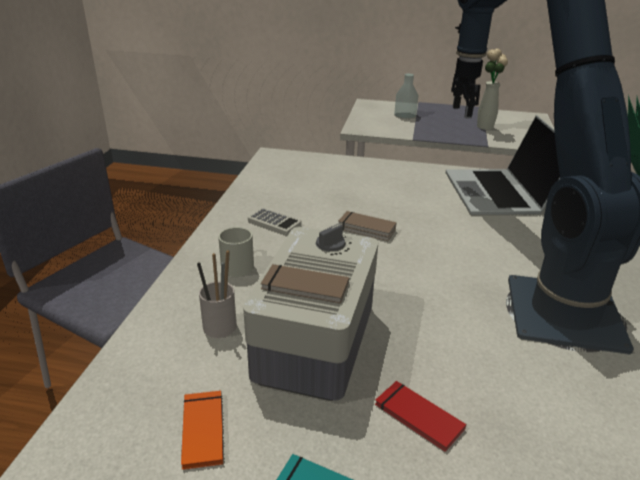

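Top view: target book lies on the purifier at about (237,240) px. The taupe pile is at (470,274). The selector is at (310,248), with its ring mark at the lower right. Both black bands point to +x. Next I fit box outlines to the masks to get precise yaw.

```bash
cat >> h.py <<'E'
from scipy.optimize import minimize
def fit(n,target,x0,z0,z1,tgt=(.15,.066)):
    c=w2px(n,[x0[0],x0[1],z1]); best=None
    for d in r.cut_out(n,target):
        m=np.array(d['pixels'])
        v,u=np.nonzero(m)
        if len(u) and np.hypot(u.mean()-c[0],v.mean()-c[1])<15: best=m;break
    if best is None: return None
    S=8; M=cv2.resize(best.astype(np.float32),None,fx=S,fy=S,interpolation=cv2.INTER_LINEAR)>.5
    v,u=np.nonzero(best); a,b,e,f=[max(0,k)*S for k in (u.min()-15,u.max()+15,v.min()-15,v.max()+15)]
    M=M[e:f,a:b]
    def cost(p):
        cs,sn=np.cos(p[2]),np.sin(p[2]); P=[]
        for i in(-.5,.5):
            for j in(-.5,.5):
                X,Y=i*tgt[0],j*tgt[1]
                for z in(z0,z1): P.append((w2px(n,[p[0]+cs*X-sn*Y,p[1]+sn*X+cs*Y,z])+.5)*S-.5-[a,e])
        H=cv2.convexHull(np.array(P,np.float32)); I=np.zeros(M.shape,np.uint8)
        cv2.fillConvexPoly(I,np.round(H).astype(np.int32),1); I=I>0
        return 1-(I&M).sum()/(I|M).sum()
    o=min((minimize(cost,[x0[0],x0[1],y],method='Nelder-Mead',options=dict(initial_simplex=np.array([[x0[0],x0[1],y],[x0[0]+.008,x0[1],y],[x0[0],x0[1]+.008,y],[x0[0],x0[1],y+.1]]))) for y in (x0[2]-.06,x0[2]+.06)),key=lambda o:o.fun)
    return o.x[:2].round(4),np.degrees(o.x[2]).round(2),round(o.fun,3)
E
python3 - <<'E'
from h import *
for n in ['top','side']:
    print(n,'book',fit(n,'book',(.544,.271,-.03),.18,.194))
    print(n,'pile',fit(n,'book_mid',(.489,-.269,-.15),.014,.028),fit(n,'book_mid',(.489,-.269,-.15),.0,.028))
E
```

```text
top book (array([0.5432, 0.2739]), np.float64(-3.89), np.float64(0.038))
top pile (array([ 0.4876, -0.269 ]), np.float64(-13.83), np.float64(0.037)) (array([ 0.4879, -0.2708]), np.float64(-13.33), np.float64(0.069))
side book (array([0.5438, 0.2739]), np.float64(-3.45), np.float64(0.036))
side pile (array([ 0.4867, -0.2696]), np.float64(-13.32), np.float64(0.044)) (array([ 0.4873, -0.2888]), np.float64(-14.4), np.float64(0.217))
```

Request:
{"op": "carry_out", "data": {
  "jaw": 0,
  "motion": [
    {"tx": -30,"ty": -30,"tz": 45,"twist": 4},
    {"tx": -341,"ty": -70,"tz": 426,"twist": 25.7},
    {"tx": -341,"ty": -70,"tz": 426,"twist": 25.7},
    {"tx": -341,"ty": -70,"tz": 426,"twist": 25.7},
    {"tx": -341,"ty": -70,"tz": 426,"twist": 25.7},
    {"tx": -341,"ty": -70,"tz": 426,"twist": 25.7},
    {"tx": -725,"ty": -50,"tz": 607,"twist": 25.7},
    {"tx": -725,"ty": -50,"tz": 607,"twist": 25.7}
  ]
}}

```text
t: 2.3
tcp_pos: [0.4572, -0.183, 0.2857]
tool_rot: [-1.178, 1.255, -1.256]
ft_force: [1.5, -0.4, -0.8]
finger_gap: 0.0853
```

```bash
cat >> h.py <<'E'
def go(x,y,z,ang,R=None,p=None):
    "moves for target TCP with tool x at world angle ang (deg)"
    s=r.sense(); p=s['tcp_pos']; R=cv2.Rodrigues(np.array(s['tool_rot']))[0]
    d=R.T@(np.array([x,y,z])-p)*1000; a=np.degrees(np.arctan2(R[1,0],R[0,0]))
    print('at',p.round(4),'ang',a.round(2),'down',R[:,1].round(3),'-> tx ty tz',d.round(1),'twist',round((a-ang+180)%360-180,2),'F',s['ft_force'].round(1),'gap',round(s['finger_gap'],4),'t',s['t'],'q7',s['joint_pos'][6].round(2))
E
python3 -c "
from h import *
go(.5435,.2739,.26,-93.7)"
```

```text
at [ 0.4572 -0.183   0.2857] ang -93.64 down [ 0.001 -0.    -1.   ] -> tx ty tz [-461.4   25.7   57.1] twist 0.06 F [ 1.5 -0.4 -0.8] gap 0.0853 t 2.3 q7 -1.34
```

Request:
{"op": "carry_out", "data": {
  "jaw": 25,
  "motion": [
    {"tx": -461,"ty": 0,"tz": 57},
    {"tx": -461,"ty": 0,"tz": 57},
    {"tx": -461,"ty": 0,"tz": 57},
    {"tx": -461,"ty": 0,"tz": 57},
    {"tx": -461,"ty": 0,"tz": 57},
    {"tx": -461,"ty": 0,"tz": 57},
    {"tx": -461,"ty": 0,"tz": 57},
    {"tx": -461,"ty": 0,"tz": 57}
  ]
}}

```text
invalid input at $.motion[0]: expected keys tx, ty, tz, twist
```

Request:
{"op": "carry_out", "data": {
  "motion": [
    {"ty": 15},
    {"ty": 35},
    {"ty": 35},
    {"ty": 35},
    {"ty": 35},
    {"ty": 35},
    {"ty": 35},
    {"ty": 35}
  ]
}}

```text
invalid input at $.motion[0]: expected keys tx, ty, tz, twist
```

```bash
python3 -c "
from h import *
go(.5435,.2739,.182,-93.7)
cv2.imwrite('pics/a.png',np.vstack([cv2.resize(r.camera('side')[180:340,200:440],None,fx=2.4,fy=2.0),cv2.resize(r.camera('top')[180:320,170:350],(576,280))]))"
```

```text
at [ 0.4572 -0.183   0.2857] ang -93.64 down [ 0.001 -0.    -1.   ] -> tx ty tz [-461.4  103.7   57. ] twist 0.06 F [ 1.5 -0.4 -0.8] gap 0.0853 t 2.3 q7 -1.34
```

View pics/a.png

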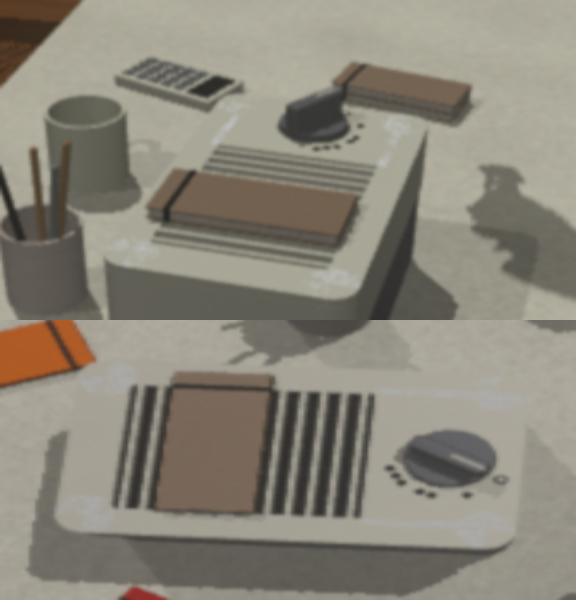

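The picture shows the arm has not moved. The pointer points at the ring at lower right, and the book lies free on the louvres. The move rows need all four keys.

Request:
{"op": "carry_out", "data": {
  "jaw": 25,
  "motion": [
    {"tx": -461,"ty": 0,"tz": 57,"twist": 0},
    {"tx": -461,"ty": 0,"tz": 57,"twist": 0},
    {"tx": -461,"ty": 0,"tz": 57,"twist": 0},
    {"tx": -461,"ty": 0,"tz": 57,"twist": 0},
    {"tx": -461,"ty": 0,"tz": 57,"twist": 0},
    {"tx": -461,"ty": 0,"tz": 57,"twist": 0},
    {"tx": -461,"ty": 0,"tz": 57,"twist": 0},
    {"tx": -461,"ty": 0,"tz": 57,"twist": 0}
  ]
}}

```text
t: 3.4
tcp_pos: [0.5428, 0.2753, 0.2851]
tool_rot: [-1.18, 1.254, -1.252]
ft_force: [0.5, -0.9, -0.3]
finger_gap: 0.0771
```

Request:
{"op": "carry_out", "data": {
  "motion": [
    {"tx": 0,"ty": 15,"tz": 0,"twist": 0},
    {"tx": 0,"ty": 35,"tz": 0,"twist": 0},
    {"tx": 0,"ty": 35,"tz": 0,"twist": 0},
    {"tx": 0,"ty": 35,"tz": 0,"twist": 0},
    {"tx": 0,"ty": 35,"tz": 0,"twist": 0},
    {"tx": 0,"ty": 35,"tz": 0,"twist": 0},
    {"tx": 0,"ty": 35,"tz": 0,"twist": 0},
    {"tx": 0,"ty": 35,"tz": 0,"twist": 0}
  ]
}}

```text
t: 4.4
tcp_pos: [0.5431, 0.2715, 0.2506]
tool_rot: [-1.178, 1.256, -1.256]
ft_force: [-1.4, 1.0, -0.3]
finger_gap: 0.0772
```

```bash
python3 -c "
from h import *
go(.5435,.2739,.182,-93.7)"
```

```text
at [0.5431 0.2715 0.2506] ang -93.65 down [ 0.  0. -1.] -> tx ty tz [-2.5 68.6  0.2] twist 0.05 F [-1.4  1.  -0.3] gap 0.0772 t 4.4 q7 -2.25
```

Request:
{"op": "carry_out", "data": {
  "motion": [
    {"tx": -2.5,"ty": 20,"tz": 0,"twist": 0},
    {"tx": -2.5,"ty": 40,"tz": 0,"twist": 0},
    {"tx": -2.5,"ty": 52,"tz": 0,"twist": 0},
    {"tx": -2.5,"ty": 60,"tz": 0,"twist": 0},
    {"tx": -2.5,"ty": 64,"tz": 0,"twist": 0},
    {"tx": -2.5,"ty": 68,"tz": 0,"twist": 0},
    {"tx": -2.5,"ty": 71,"tz": 0,"twist": 0},
    {"tx": -2.5,"ty": 71,"tz": 0,"twist": 0}
  ]
}}

```text
t: 5.4
tcp_pos: [0.5432, 0.2739, 0.1795]
tool_rot: [-1.178, 1.256, -1.256]
ft_force: [0.3, -0.2, -0.2]
finger_gap: 0.0769
```

```bash
python3 -c "
from h import *
go(.5435,.2739,.182,-93.7)
cv2.imwrite('pics/b.png',cv2.resize(r.camera('side')[180:340,200:440],(780,520)))"
```

```text
at [0.5432 0.2739 0.1795] ang -93.65 down [-0.  0. -1.] -> tx ty tz [ 0.  -2.5  0.3] twist 0.05 F [ 0.3 -0.2 -0.2] gap 0.0769 t 5.4 q7 -2.27
```

View pics/b.png

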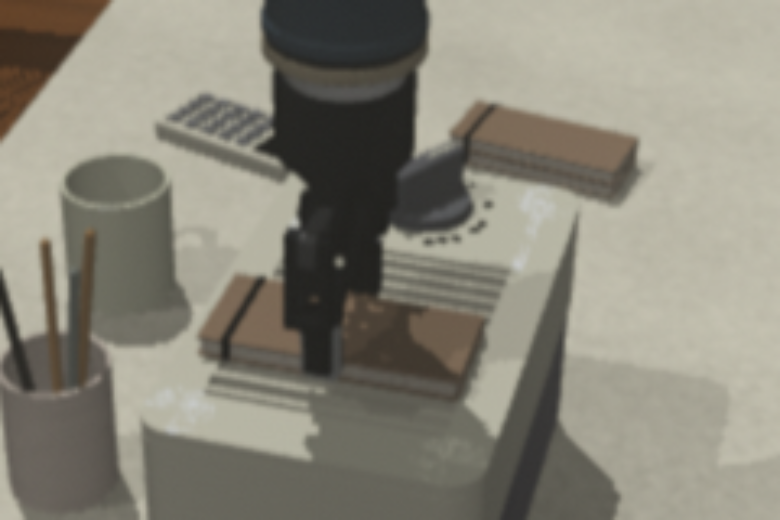

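The finger straddles the book's near edge at about (318,355), with no contact force yet. I'll lower slightly and close.

Request:
{"op": "carry_out", "data": {
  "motion": [
    {"tx": 0,"ty": 2,"tz": 0,"twist": 0},
    {"tx": 0,"ty": 4,"tz": 0,"twist": 0},
    {"tx": 0,"ty": 4,"tz": 0,"twist": 0},
    {"tx": 0,"ty": 4,"tz": 0,"twist": 0},
    {"tx": 0,"ty": 4,"tz": 0,"twist": 0},
    {"tx": 0,"ty": 4,"tz": 0,"twist": 0},
    {"tx": 0,"ty": 4,"tz": 0,"twist": 0},
    {"tx": 0,"ty": 4,"tz": 0,"twist": 0}
  ]
}}

```text
t: 6.45
tcp_pos: [0.5433, 0.2739, 0.1755]
tool_rot: [-1.178, 1.256, -1.256]
ft_force: [1.3, -0.1, 0.0]
finger_gap: 0.0771
```

Request:
{"op": "carry_out", "data": {
  "jaw": 100,
  "motion": [
    {"tx": 0,"ty": 0,"tz": 0,"twist": 0},
    {"tx": 0,"ty": 0,"tz": 0,"twist": 0},
    {"tx": 0,"ty": 0,"tz": 0,"twist": 0},
    {"tx": 0,"ty": 0,"tz": 0,"twist": 0},
    {"tx": 0,"ty": 0,"tz": 0,"twist": 0},
    {"tx": 0,"ty": 0,"tz": 0,"twist": 0},
    {"tx": 0,"ty": 0,"tz": 0,"twist": 0},
    {"tx": 0,"ty": 0,"tz": 0,"twist": 0}
  ]
}}

```text
t: 7.45
tcp_pos: [0.5433, 0.274, 0.176]
tool_rot: [-1.178, 1.256, -1.256]
ft_force: [-2.0, -0.9, 5.6]
finger_gap: 0.0646
```

Request:
{"op": "carry_out", "data": {
  "motion": [
    {"tx": 0,"ty": -5,"tz": 0,"twist": 0},
    {"tx": 0,"ty": -15,"tz": 0,"twist": 0},
    {"tx": 0,"ty": -30,"tz": 0,"twist": 0},
    {"tx": 0,"ty": -50,"tz": 0,"twist": 0},
    {"tx": 0,"ty": -70,"tz": 0,"twist": 0},
    {"tx": 0,"ty": -90,"tz": 0,"twist": 0},
    {"tx": 0,"ty": -100,"tz": 0,"twist": 0},
    {"tx": 0,"ty": -100,"tz": 0,"twist": 0}
  ]
}}

```text
t: 8.45
tcp_pos: [0.5435, 0.2741, 0.2764]
tool_rot: [-1.177, 1.255, -1.256]
ft_force: [-0.6, -0.6, -2.3]
finger_gap: 0.0643
```

```bash
python3 -c "
from h import *
go(.4872,-.2693,.275,-103.6)
cv2.imwrite('pics/c.png',cv2.resize(r.camera('side')[120:340,170:440],(780,600)))"
```

```text
at [0.5435 0.2741 0.2764] ang -93.65 down [ 0.001  0.001 -1.   ] -> tx ty tz [545.9   0.9 -21.5] twist 9.95 F [-0.6 -0.6 -2.3] gap 0.0643 t 8.45 q7 -2.25
```

View pics/c.png

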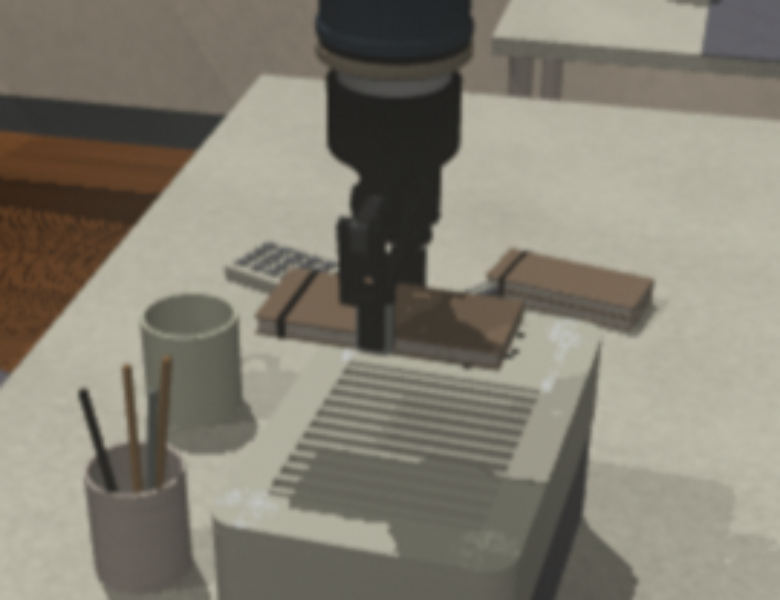

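The book is held level in mid-air at about (390,320), and the outlet is clear. I'll carry it to the pile.

Request:
{"op": "carry_out", "data": {
  "motion": [
    {"tx": 15,"ty": -4,"tz": -1,"twist": 1},
    {"tx": 50,"ty": -4,"tz": -2,"twist": 2},
    {"tx": 100,"ty": -4,"tz": -4,"twist": 4},
    {"tx": 155,"ty": -4,"tz": -6,"twist": 5},
    {"tx": 210,"ty": -4,"tz": -8,"twist": 6},
    {"tx": 265,"ty": -4,"tz": -10,"twist": 7},
    {"tx": 320,"ty": -4,"tz": -12,"twist": 8},
    {"tx": 375,"ty": -4,"tz": -15,"twist": 10}
  ]
}}

```text
t: 9.5
tcp_pos: [0.5031, -0.102, 0.2794]
tool_rot: [-1.086, 1.385, -1.384]
ft_force: [0.6, -0.0, -0.7]
finger_gap: 0.0639
```

```bash
python3 -c "
from h import *
go(.4872,-.2693,.12,-103.6)"
```

```text
at [ 0.5031 -0.102   0.2794] ang -103.8 down [-0. -0. -1.] -> tx ty tz [166.2 159.4  24.6] twist -0.2 F [ 0.6 -0.  -0.7] gap 0.0639 t 9.5 q7 -1.71
```

Request:
{"op": "carry_out", "data": {
  "motion": [
    {"tx": 45,"ty": 15,"tz": 7,"twist": -0.2},
    {"tx": 85,"ty": 40,"tz": 13,"twist": -0.2},
    {"tx": 120,"ty": 75,"tz": 18,"twist": -0.2},
    {"tx": 145,"ty": 110,"tz": 22,"twist": -0.2},
    {"tx": 160,"ty": 140,"tz": 24,"twist": -0.2},
    {"tx": 166,"ty": 155,"tz": 24.6,"twist": -0.2},
    {"tx": 166,"ty": 159,"tz": 24.6,"twist": -0.2},
    {"tx": 166,"ty": 159,"tz": 24.6,"twist": -0.2}
  ]
}}

```text
t: 10.5
tcp_pos: [0.4895, -0.2659, 0.1211]
tool_rot: [-1.089, 1.379, -1.38]
ft_force: [0.4, 0.2, -1.8]
finger_gap: 0.0644
```

Run:
```python
from h import *
go(.4872,-.2693,.026,-103.6)
s=r.sense(); z=s['tcp_pos'][2]+.004
for n in ['top','side']:
    im=r.camera(n)
    for t in ['book','book_mid']: print(n,t,fit(n,t,(s['tcp_pos'][0],s['tcp_pos'][1],-.237),z,z+.014))
    cv2.imwrite(f'pics/d{n}.png',im)
a=cv2.resize(cv2.imread('pics/dtop.png')[200:350,400:560],(400,375)); b=cv2.resize(cv2.imread('pics/dside.png')[140:290,300:460],(400,375))
cv2.imwrite('pics/d.png',np.hstack([a,b]))
```

```text
at [ 0.4895 -0.2659  0.1211] ang -103.41 down [ 0.001  0.    -1.   ] -> tx ty tz [ 3.9 95.1 -1.5] twist 0.19 F [ 0.4  0.2 -1.8] gap 0.0644 t 10.5 q7 -1.37
top book (array([ 0.4908, -0.2642]), np.float64(-12.82), np.float64(0.398))
top book_mid None
side book (array([ 0.4896, -0.2649]), np.float64(-12.49), np.float64(0.211))
side book_mid None
```

View pics/d.png

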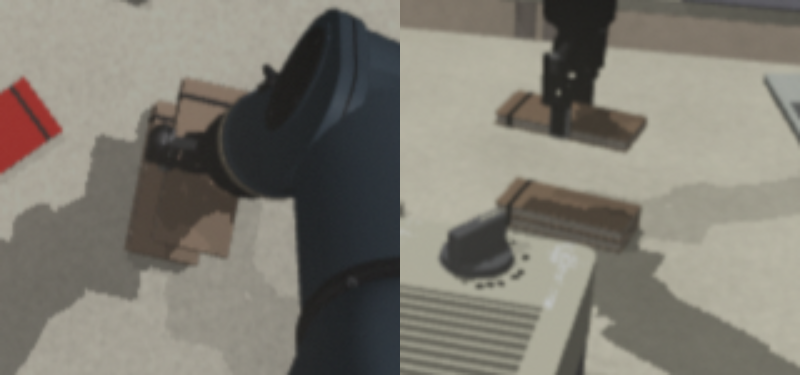

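The held book sits right above the pile, parallel to it, with its band at the same end. Descending with the correction.

Request:
{"op": "carry_out", "data": {
  "motion": [
    {"tx": 3.9,"ty": 15,"tz": -1.5,"twist": 0.2},
    {"tx": 3.9,"ty": 35,"tz": -1.5,"twist": 0.2},
    {"tx": 3.9,"ty": 55,"tz": -1.5,"twist": 0.2},
    {"tx": 3.9,"ty": 70,"tz": -1.5,"twist": 0.2},
    {"tx": 3.9,"ty": 80,"tz": -1.5,"twist": 0.2},
    {"tx": 3.9,"ty": 82,"tz": -1.5,"twist": 0.2},
    {"tx": 3.9,"ty": 82,"tz": -1.5,"twist": 0.2},
    {"tx": 3.9,"ty": 82,"tz": -1.5,"twist": 0.2}
  ]
}}

```text
t: 11.8
tcp_pos: [0.4871, -0.2701, 0.0391]
tool_rot: [-1.086, 1.382, -1.383]
ft_force: [0.1, -0.1, -1.5]
finger_gap: 0.0639
```

Run:
```python
from h import *
go(.4872,-.2693,.025,-103.6)
s=r.sense(); z=s['tcp_pos'][2]+.004
a=cv2.resize(r.camera('top')[200:350,400:560],(400,375)); b=cv2.resize(r.camera('side')[170:270,320:420],(400,375),interpolation=cv2.INTER_CUBIC)
cv2.imwrite('pics/e.png',np.hstack([a,b]))
```

```text
at [ 0.4871 -0.2701  0.0391] ang -103.65 down [ 0.001 -0.    -1.   ] -> tx ty tz [-0.8 14.1 -0.1] twist -0.05 F [ 0.1 -0.1 -1.5] gap 0.0639 t 11.8 q7 -1.37
```

View pics/e.png

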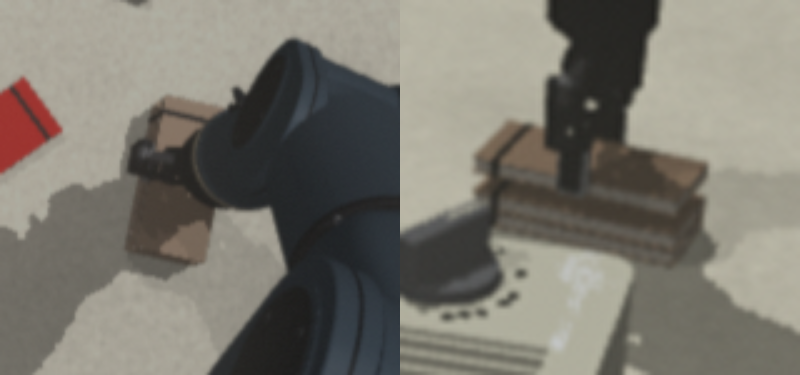

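It is right over the pile with about a 15 mm gap and the edges in line. Lowering, then releasing if the force shows contact.

Request:
{"op": "carry_out", "data": {
  "motion": [
    {"tx": -0.7,"ty": 4,"tz": 0,"twist": 0},
    {"tx": -0.7,"ty": 8,"tz": 0,"twist": 0},
    {"tx": -0.7,"ty": 10,"tz": 0,"twist": 0},
    {"tx": -0.7,"ty": 12,"tz": 0,"twist": 0},
    {"tx": -0.7,"ty": 13,"tz": 0,"twist": 0},
    {"tx": -0.7,"ty": 14,"tz": 0,"twist": 0},
    {"tx": -0.7,"ty": 14.5,"tz": 0,"twist": 0},
    {"tx": -0.7,"ty": 14.5,"tz": 0,"twist": 0}
  ]
}}

```text
t: 12.9
tcp_pos: [0.487, -0.2692, 0.0241]
tool_rot: [-1.087, 1.382, -1.383]
ft_force: [0.7, -0.1, -0.4]
finger_gap: 0.0644
```

Request:
{"op": "carry_out", "data": {
  "motion": [
    {"tx": 0,"ty": 0.5,"tz": 0,"twist": 0},
    {"tx": 0,"ty": 1,"tz": 0,"twist": 0},
    {"tx": 0,"ty": 1,"tz": 0,"twist": 0},
    {"tx": 0,"ty": 1,"tz": 0,"twist": 0},
    {"tx": 0,"ty": 1,"tz": 0,"twist": 0},
    {"tx": 0,"ty": 1,"tz": 0,"twist": 0},
    {"tx": 0,"ty": 1,"tz": 0,"twist": 0},
    {"tx": 0,"ty": 1,"tz": 0,"twist": 0}
  ]
}}

```text
t: 13.9
tcp_pos: [0.4869, -0.2692, 0.024]
tool_rot: [-1.087, 1.382, -1.383]
ft_force: [-2.6, 0.8, 12.3]
finger_gap: 0.0643
```

Request:
{"op": "carry_out", "data": {
  "jaw": 15,
  "motion": [
    {"tx": 0,"ty": -0.5,"tz": 0,"twist": 0},
    {"tx": 0,"ty": -0.5,"tz": 0,"twist": 0},
    {"tx": 0,"ty": -0.5,"tz": 0,"twist": 0},
    {"tx": 0,"ty": -0.5,"tz": 0,"twist": 0},
    {"tx": 0,"ty": -0.5,"tz": 0,"twist": 0},
    {"tx": 0,"ty": -10,"tz": 0,"twist": 0},
    {"tx": 0,"ty": -50,"tz": 0,"twist": 0},
    {"tx": 0,"ty": -100,"tz": 0,"twist": 0}
  ]
}}

```text
t: 14.9
tcp_pos: [0.4863, -0.2689, 0.124]
tool_rot: [-1.088, 1.384, -1.381]
ft_force: [0.8, -0.1, 0.7]
finger_gap: 0.0802
```

Request:
{"op": "carry_out", "data": {
  "motion": [
    {"tx": -40,"ty": -50,"tz": 0,"twist": 0},
    {"tx": -80,"ty": -100,"tz": 0,"twist": -10},
    {"tx": -140,"ty": -150,"tz": 0,"twist": -20},
    {"tx": -200,"ty": -180,"tz": 0,"twist": -30},
    {"tx": -250,"ty": -180,"tz": 0,"twist": -40},
    {"tx": -250,"ty": -180,"tz": 0,"twist": -50},
    {"tx": -250,"ty": -180,"tz": 0,"twist": -60},
    {"tx": -250,"ty": -180,"tz": 0,"twist": -66}
  ]
}}

```text
t: 15.9
tcp_pos: [0.5456, -0.0262, 0.3037]
tool_rot: [-1.51, 0.51, -0.511]
ft_force: [0.2, -0.4, -0.1]
finger_gap: 0.0806
```

Run:
```python
from h import *
a=cv2.resize(r.camera('top')[200:350,400:560],(400,375),interpolation=cv2.INTER_CUBIC); b=cv2.resize(r.camera('side')[170:270,320:420],(400,375),interpolation=cv2.INTER_CUBIC)
cv2.imwrite('pics/f.png',np.hstack([a,b]))
for n in ['top','side']:
  print(n,fit(n,'book',(.4872,-.2693,-.237),.028,.042),fit(n,'book',(.4872,-.2693,-.237),.0,.042))
g=np.mean([w(n,d['point']) for n in ['top','side'] for d in r.place_of(n,'selector_grip')[:1]],0)
q=np.mean([w(n,d['point']) for n in ['top','side'] for d in r.place_of(n,'two_dots')[:1]],0)
print(g,q,np.linalg.norm((q-g)[:2]),np.degrees(np.arctan2(q[1]-g[1],q[0]-g[0])))
go(g[0],g[1],.27,-37)
```

```text
top None None
side (array([ 0.4866, -0.2663]), np.float64(-13.07), np.float64(0.065)) (array([ 0.4891, -0.3072]), np.float64(-10.15), np.float64(0.369))
[0.5233202  0.11412787 0.21096274] [0.48861065 0.13225094 0.18155546] 0.03915606729191894 152.42936843956807
at [ 0.5459 -0.0263  0.303 ] ang -37.69 down [-0. -0. -1.] -> tx ty tz [-103.7   33.    97.3] twist -0.69 F [ 0.5  0.3 -0.8] gap 0.0803 t 16.4 q7 -0.8
```

View pics/f.png

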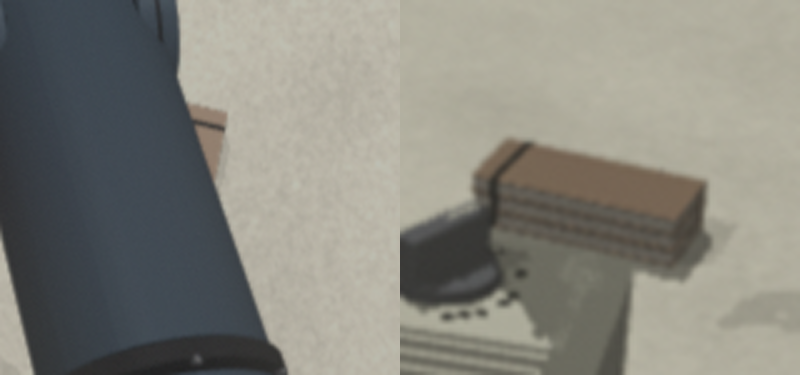

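The three notebooks form a flush pile, at (470–705,140–280) in the right crop. Next is the selector.

Request:
{"op": "carry_out", "data": {
  "jaw": 120,
  "motion": [
    {"tx": -40,"ty": 0,"tz": 40,"twist": 0},
    {"tx": -75,"ty": 0,"tz": 75,"twist": 0},
    {"tx": -104,"ty": 0,"tz": 97,"twist": 0},
    {"tx": -104,"ty": 10,"tz": 97,"twist": 0},
    {"tx": -104,"ty": 30,"tz": 97,"twist": 0},
    {"tx": -104,"ty": 50,"tz": 97,"twist": 0},
    {"tx": -104,"ty": 60,"tz": 97,"twist": 0},
    {"tx": -104,"ty": 60,"tz": 97,"twist": 0}
  ]
}}

```text
t: 17.4
tcp_pos: [0.5227, 0.1133, 0.2425]
tool_rot: [-1.51, 0.516, -0.514]
ft_force: [0.4, -0.3, 1.0]
finger_gap: 0.045
```

Run:
```python
from h import *
go(.5233,.1141,.193,-37.6)
a=cv2.resize(r.camera('top')[200:300,260:360],(400,400),interpolation=cv2.INTER_CUBIC); b=cv2.resize(r.camera('side')[170:270,280:380],(400,400),interpolation=cv2.INTER_CUBIC)
cv2.imwrite('pics/g.png',np.hstack([a,b]))
```

```text
at [0.5227 0.1133 0.2425] ang -37.7 down [-0.001 -0.    -1.   ] -> tx ty tz [ 0.  49.5  1. ] twist -0.1 F [ 0.4 -0.3  1. ] gap 0.045 t 17.4 q7 -1.1
```

View pics/g.png

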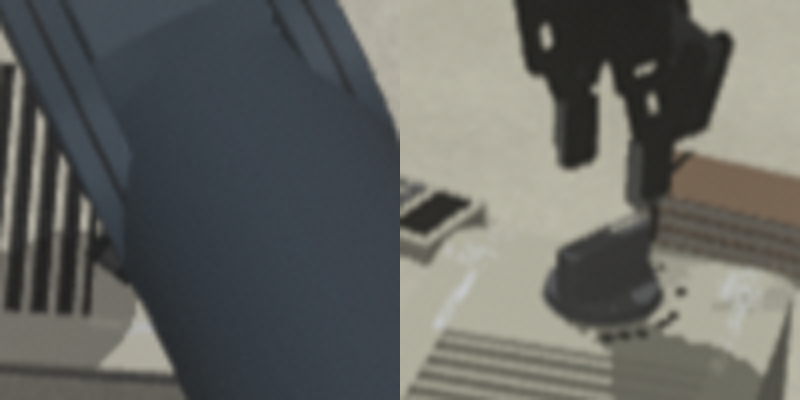

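The side crop shows the fingers at (575,165) and (650,200) straddling the bar at about (605,265). Descending and closing.

Request:
{"op": "carry_out", "data": {
  "motion": [
    {"tx": 0,"ty": 10,"tz": 1,"twist": 0},
    {"tx": 0,"ty": 22,"tz": 1,"twist": 0},
    {"tx": 0,"ty": 34,"tz": 1,"twist": 0},
    {"tx": 0,"ty": 42,"tz": 1,"twist": 0},
    {"tx": 0,"ty": 47,"tz": 1,"twist": 0},
    {"tx": 0,"ty": 49,"tz": 1,"twist": 0},
    {"tx": 0,"ty": 49,"tz": 1,"twist": 0},
    {"tx": 0,"ty": 49,"tz": 1,"twist": 0}
  ]
}}

```text
t: 18.5
tcp_pos: [0.5236, 0.1149, 0.1943]
tool_rot: [-1.509, 0.514, -0.515]
ft_force: [0.1, 0.3, 0.1]
finger_gap: 0.0456
```

Request:
{"op": "carry_out", "data": {
  "jaw": 225,
  "motion": [
    {"tx": 0,"ty": 0,"tz": 0,"twist": 0},
    {"tx": 0,"ty": 0,"tz": 0,"twist": 0},
    {"tx": 0,"ty": 0,"tz": 0,"twist": 0},
    {"tx": 0,"ty": 0,"tz": 0,"twist": 0},
    {"tx": 0,"ty": 0,"tz": 0,"twist": 0},
    {"tx": 0,"ty": 0,"tz": 0,"twist": 0},
    {"tx": 0,"ty": 0,"tz": 0,"twist": 0},
    {"tx": 0,"ty": 0,"tz": 0,"twist": 0}
  ]
}}

```text
t: 19.5
tcp_pos: [0.5245, 0.1136, 0.1946]
tool_rot: [-1.509, 0.514, -0.517]
ft_force: [2.1, -4.5, 4.6]
finger_gap: 0.0137
```

Request:
{"op": "carry_out", "data": {
  "motion": [
    {"tx": 0,"ty": 0,"tz": 0,"twist": 5},
    {"tx": 0,"ty": 0,"tz": 0,"twist": 11},
    {"tx": 0,"ty": 0,"tz": 0,"twist": 17},
    {"tx": 0,"ty": 0,"tz": 0,"twist": 23},
    {"tx": 0,"ty": 0,"tz": 0,"twist": 29},
    {"tx": 0,"ty": 0,"tz": 0,"twist": 35},
    {"tx": 0,"ty": 0,"tz": 0,"twist": 40},
    {"tx": 0,"ty": 0,"tz": 0,"twist": 40}
  ]
}}

```text
t: 20.5
tcp_pos: [0.5242, 0.1142, 0.1946]
tool_rot: [-1.303, 1.047, -1.05]
ft_force: [2.1, -4.1, 4.8]
finger_gap: 0.0138
```

Request:
{"op": "carry_out", "data": {
  "motion": [
    {"tx": 0,"ty": 0,"tz": 0,"twist": 5},
    {"tx": 0,"ty": 0,"tz": 0,"twist": 11},
    {"tx": 0,"ty": 0,"tz": 0,"twist": 17},
    {"tx": 0,"ty": 0,"tz": 0,"twist": 23},
    {"tx": 0,"ty": 0,"tz": 0,"twist": 29},
    {"tx": 0,"ty": 0,"tz": 0,"twist": 35},
    {"tx": 0,"ty": 0,"tz": 0,"twist": 41},
    {"tx": 0,"ty": 0,"tz": 0,"twist": 41}
  ]
}}

```text
t: 21.5
tcp_pos: [0.5244, 0.115, 0.1946]
tool_rot: [-0.929, 1.564, -1.566]
ft_force: [3.1, -2.1, 5.9]
finger_gap: 0.0136
```

Run:
```python
from h import *
go(.5233,.1141,.193,-117.6); print(r.sense()['torque'])
```

```text
at [0.5244 0.115  0.1946] ang -118.51 down [ 0.002  0.    -1.   ] -> tx ty tz [ 1.3  1.6 -0.5] twist -0.91 F [ 3.1 -2.1  5.9] gap 0.0136 t 21.5 q7 -2.34
[-0.32349102 -0.65602269  0.01965797]
```

Turned about 81°. Releasing, lifting and backing away.

Request:
{"op": "carry_out", "data": {
  "jaw": 120,
  "motion": [
    {"tx": 0,"ty": 0,"tz": 0,"twist": 0},
    {"tx": 0,"ty": 0,"tz": 0,"twist": 0},
    {"tx": 0,"ty": 0,"tz": 0,"twist": 0},
    {"tx": 0,"ty": 0,"tz": 0,"twist": 0},
    {"tx": 0,"ty": -10,"tz": 0,"twist": 0},
    {"tx": 0,"ty": -40,"tz": 0,"twist": 0},
    {"tx": 0,"ty": -80,"tz": 0,"twist": 0},
    {"tx": 0,"ty": -120,"tz": 0,"twist": 0}
  ]
}}

```text
t: 22.5
tcp_pos: [0.5233, 0.1147, 0.316]
tool_rot: [-0.929, 1.567, -1.567]
ft_force: [0.4, 0.3, -0.0]
finger_gap: 0.0457
```

Request:
{"op": "carry_out", "data": {
  "motion": [
    {"tx": -60,"ty": 0,"tz": 0,"twist": 0},
    {"tx": -120,"ty": 0,"tz": 0,"twist": 0},
    {"tx": -180,"ty": 0,"tz": 0,"twist": 0},
    {"tx": -240,"ty": 0,"tz": 0,"twist": 0},
    {"tx": -300,"ty": 0,"tz": 0,"twist": 0},
    {"tx": -300,"ty": 0,"tz": 0,"twist": 0},
    {"tx": -300,"ty": 0,"tz": 0,"twist": 0},
    {"tx": -300,"ty": 0,"tz": 0,"twist": 0}
  ]
}}

```text
t: 23.5
tcp_pos: [0.6674, 0.3765, 0.3154]
tool_rot: [-0.928, 1.567, -1.569]
ft_force: [0.5, 0.1, 0.6]
finger_gap: 0.0453
```

Run:
```python
from h import *
T=r.camera('top')
for t,x in [('mug',(.78,-.007)),('calculator',(.745,-.245)),('pen_pot',(.743,.216))]: print(t,[w('top',d['point']).round(3) for d in r.place_of('top',t)[:1]])
print('pile',fit('top','book',(.4872,-.2693,-.237),.028,.042),fit('top','book',(.4872,-.2693,-.237),.0,.042))
S=r.camera('side')
a=cv2.resize(T[200:300,260:360],(400,400),interpolation=cv2.INTER_CUBIC)
b=cv2.resize(S[170:270,300:400],(400,400),interpolation=cv2.INTER_CUBIC)
cv2.imwrite('pics/i.png',np.hstack([a,b])); 
c=cv2.resize(T[100:350,200:500],(480,400)); d=cv2.resize(T[230:320,435:505],(311,400),interpolation=cv2.INTER_CUBIC)
cv2.imwrite('pics/j.png',np.hstack([c,d]))
go(.5,0,.3,-117.6)
```

```text
mug [array([ 0.779, -0.007,  0.002])]
calculator [array([ 0.747, -0.247,  0.001])]
pen_pot [array([ 0.743,  0.217, -0.001])]
pile (array([ 0.4865, -0.2679]), np.float64(-13.57), np.float64(0.043)) (array([ 0.4886, -0.2721]), np.float64(-15.24), np.float64(0.127))
at [0.6672 0.3778 0.3144] ang -118.67 down [ 0.  0. -1.] -> tx ty tz [411.7  14.3  34.5] twist -1.07 F [ 0.6 -0.5 -0. ] gap 0.0451 t 23.85 q7 -2.63
```

View pics/i.png

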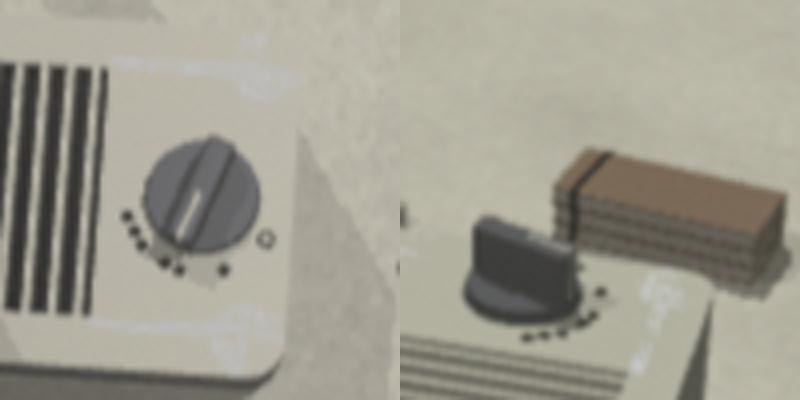

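View pics/j.png

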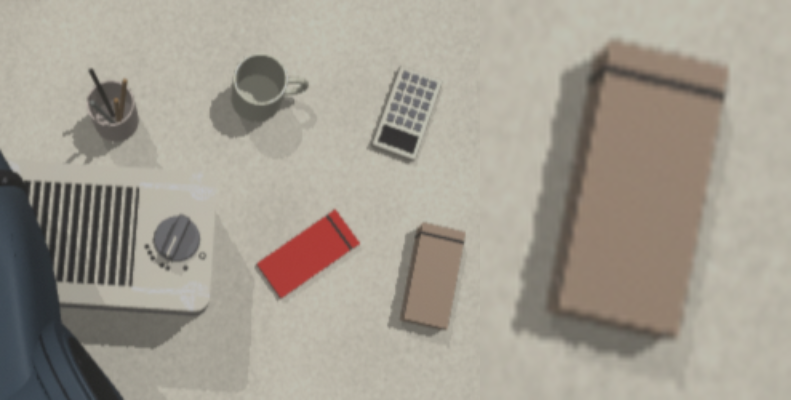

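The pointer line at (190,215) points at the two-dot mark at (172,267). The pile is flush and the bystanders have not moved. The robot is touching nothing.

```bash
python3 -c "
from station import r
print(r.hand_in())"
```

```text
the job is handed in; nothing more can be done
None
```

I set the notebook from the outlet squarely on the two-notebook pile, then turned the selector clockwise from off to two dots and let go. I handed the job in at about 24 s of the 64 s allowed.

**Last checks:**
- **Pile:** The top notebook measured (0.4865, -0.268) m at -13.6°. The pile was at (0.487, -0.269) m and -13.6° before placing, so it is within about 1.5 mm. It looks flush in both camera views, with the bands at the same end.
- **Selector:** The pointer line points at the two-dot mark in the top view.
- **Bystanders:** The top camera put the mug, calculator and pen pot within about 4 mm of where it first saw them, which is its own error.
- **Robot:** The arm was clear of everything. The highest force I read was about 12 N, as the notebook touched down on the pile.

**Disagreements:** A fit treating the whole stack as one block gave a poorer match and -15.2°. A partial view from the side camera put the top notebook about 3 mm off in y. I trusted the cleaner top-view fit and the pictures over both.

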